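# Set up the product shot: game square in the corner, camera mast held at its second stop

### The job

The boxed game lying on the white board is to be photographed for the sale list. First push it square and flush into the corner of the board's two wooden fences, flat on the board with its long side against the far fence. Then squeeze in the release button on the camera stand's grip head, pull the camera mast straight up past the first stop to its second, topmost stop, and finish while still holding it up there, because nothing locks it at that height until I have tightened the thumbscrew; leave the other things on the table where they are.

Things in the scene. Friction and masses are not known exactly. Their poses are not given: they have to be found in the camera images.
- game: boxed game, printed carton 150 x 62 x 60 mm, 0.25 to 0.5 kg, lying loose on the white board. Origin at the centre of its underside; x along its 150 mm length, y across its 62 mm width, z up. It starts up to 20 degrees askew, 55 to 125 mm short of its place in each direction; either end may finally point to the right.
- board: shooting board, white, 250 x 300 x 9 mm (x, y, z), fixed, placed a little differently each time. Origin at the centre of its underside; x points away from the robot to the back (far) fence, y to the left. The fences are wooden strips 12 mm wide and 16 mm high above the board, along its back edge and its right edge.
- corner (a point): the inside corner of the fences on the board's upper face (9 mm above the table), axes as the board's. The inner face of the back fence is its plane x = 0, that of the right fence its plane y = 0. A game that is home has its origin at x = -31, y = +75, z = 0 mm here and its length along y.
- stand: camera stand, fixed, left of the board, turned up to 20 degrees, does not shift. Origin at table level on the axis of its upright square tube (26 mm; 36 mm collar up to 160 mm height). The dark base, 12 mm high, reaches 65 mm to +x and -x, 53 mm to +y, 97 mm to -y. Its -x side, with button and lock holes, looks to the robot; the camera hangs on its -y side.
- grip (a point): where to pinch the black grip head on top of the mast; axes as the stand's; 188 mm above the table with the mast down. The head is 34 x 30 mm (x, y), reaching 25 mm above and below. A grey button, 18 mm wide, 28 mm high, stands 8 mm out of its -x face; the point is midway between button face and the flat +x face, 42 mm apart (36 pressed). A pinch along x presses it.
- lens (a point): middle of the camera's lens front, axes as the stand's; rises with the mast. The camera (104 x 28 x 60 mm) is bracketed to the mast on the stand's -y side, 45 to 110 mm from the tube's axis; its top is level with the grip point. Its mount is rigid.
- mast (a joint): height of the telescopic mast, m: 0 down (locked by a pin), 0.055 first stop (the pin locks here too if the button is out), 0.110 second stop, the end of travel, without a lock: let go there, it sinks to the first stop. The mast with camera weighs 0.36 kg and slides up and down with 0.6 N friction while the button is in.
- release (a joint): travel of the release button, m: 0 out, 0.006 fully in. Sprung: about 3 N to start, 8 N fully in; the pin is clear of its hole above 0.004. It must stay pressed while the mast is pulled past the lock holes; a pinch of 15 to 30 N presses it and carries the mast.
- spool: small spool of fishing line, 64 mm across, 22 mm high, lying on the table between board and stand; leave it alone. Origin at the centre of its underside.
- bauble: ball ornament on a flat foot, 52 mm across, 61 mm high, on the table between board and stand; leave it alone. Origin at the centre of its underside.
- jar_small: round stoneware jar, 120 mm across, 110 mm high, behind the stand; leave it alone. Origin at the centre of its underside.

How it is judged:
By the outcome, as a careful person would: the job done as asked, in the order asked, and still so for the second after the job is handed in, while the arm keeps its last pose, push and grip.
It also fails if it takes over 51 s, if anything falls off the work surface, if the arm or the gripper's body presses on something with over 40 N, if the wrist force passes 120 N, or if a joint passes its speed limit or range.

### The arm

A 6-joint arm with a two-finger parallel gripper is mounted at the origin on a cart in front of the work surface, level with it; the furniture and walls round the work are solid. World frame = base frame: x ahead of the robot, y to its left, z up, the work surface at z = 0. Lengths are in mm, angles in rad, forces in N, time in s.
With the tool pointing down it reaches from about 275 to 750 mm from the base axis. Payload 10.2 kg.
Tool frame: the origin (TCP) lies between the finger pads; the fingertips stand 19 mm ahead of it and the grasp point (between the pads) is the TCP; z points along the fingers, y is the line along which they close (so a half turn about z gives the same grasp; the last joint's range is limited). The gripper opens to 85 mm and grips with 20 to 120 N. Pads are 22 mm wide; open, the fingers measure 114 mm over their backs; the gripper's body (76 mm by 85 mm) begins 54 mm behind the grasp point. The pads swing forward as they close: fully open they stand 13 mm farther back than shut.
Start: joints at [-1.527, 0.313, 1.498, -0, 1.331, -0.223], TCP at [138.401, -506.435, 250.294] pointing down, gripper open.
Joint ranges: [-2.94, 2.94], [-0.97, 2.17], [0.19, 2.56], [-1.23, 4.37], [0.02, 3.11], [-2.88, 2.88]. Speed limits (rad/s): [2.39, 2.39, 3.01, 3.14, 3.14, 3.14].

### API

Orientations are given as a unit quaternion [w, x, y, z].
In Python, from rig import sense, capture, finish_job gives the robot as it stands. The module is installed in compiled form; this text tells all that it offers.
- The arm moves only by the tool move_arm, never from a script. Its argument "moves" is a list of rows, each an object with "turn": the turn, a rotation vector about the tool's x, y, z in rad, a list of three; "translation": the shift along the tool's x, y, z in mm, a list of three; "hand": the opening, from 0 (shut) to 1 (fully open). In form: [{"turn": [wx, wy, wz], "translation": [x, y, z], "hand": hand}, ...]. A call has 1 to 10 rows; each row shifts and turns the commanded pose from where the row before left it, along the tool's axes as they then stand; what a row does not reach is not made up. A row lasts 1/12 s, in which the tool goes at most 41.7 mm and 7.16 degrees, less where a joint would pass 70% of its speed; a pose out of reach is approached as far as the arm can. A call with a gripper value outside its range is refused whole. The fingers move at their own pace and stop on an object; "grip_force" is the grip in N (left out, the last holds). Time passes only in rows, so rows that do not move let the fingers close. It gives the time, the measured TCP pose, the force, the opening and the grip force at its end, in the units of the state.
- sense(): the state, without advancing time (a new reading comes with each control period).
- capture(name): name is "scene" or "side" or "wrist"; returns a dict with "image" (384x512x3 uint8, blue, green, red), "z_map" (384x512 float32, mm along the optical axis (not along the pixel's ray), 0 where there is no reading), "vertical_fov" (degrees; the focal length in pixels is half the picture's height over the tangent of half this angle, whatever the lens; pixels are square), "cx", "cy" (the principal point, pixels), "R" (3x3) and "t" (3): a world point X has camera coordinates R X + t; the wrist camera has in their place "T_tool_cam" (4x4, takes a point from camera to tool coordinates, whose origin is the TCP and whose axes are the flange's). Camera axes: x right, y down, z forward; pixel columns grow to the right and rows downward; lengths in mm; the calibration is good to about 2 mm. A picture is of the moment at which its call begins: read the wrist's pose just before it.
- finish_job(): hands the job in; it is judged then, once.
The state is a dict: "time_s": time; "joints": joint angles; "dq": joint speeds; "tau": joint torques, N m; "eef_pos": TCP position; "ee_rot": TCP orientation; "force": force on the tool from outside, world axes, zero at the start; "wrist_torque": the same for the moment, N m; "grip_width": opening from 0.0 (shut) to 1.0 (fully open); "grip_force": force on a finger pad.
Only numpy, scipy, OpenCV 4.12 (cv2) and the standard library are available. Lean on these libraries where they do the work, as an engineer would, in place of code of your own. Each camera call takes 0.05 s, during which the arm holds its last target. There are 200 camera calls.

## Working session

There is one attempt and no reset: what is moved stays moved. The work goes in short steps, Python scripts to look and compute and a tool call to move; the robot and the scene stay as the last step left them, time stands still between calls to the robot, and variables do not carry over. Pictures are saved under pics/ and viewed, at most 10 in all, crops included, and the job is handed in when it is done.

Besides the shell and the picture viewer there is one more tool, called by a JSON object that holds its "op" and its "data", one argument or row to a line. move_arm: Moves the arm, as the interface text tells. Its arguments: {"type":"object","properties":{"moves":{"type":"array","items":{"type":"object","properties":{"turn":{"type":"array","items":{"type":"number"}},"translation":{"type":"array","items":{"type":"number"}},"hand":{"type":"number"}}}},"grip_force":{"type":"number"}},"required":["moves"]}

```bash
mkdir -p pics
cat > h.py <<'E'
import numpy as np, cv2
from rig import sense, capture
from scipy.spatial.transform import Rotation as Ro
def q2R(q): return Ro.from_quat([q[1],q[2],q[3],q[0]]).as_matrix()
def cloud(name):
    s=sense(); c=capture(name); z=c["z_map"].astype(float)
    f=192/np.tan(np.radians(c["vertical_fov"])/2)
    v,u=np.mgrid[:384,:512]
    P=np.stack([(u-c["cx"])*z/f,(v-c["cy"])*z/f,z],-1)
    if "R" in c: W=(P-np.array(c["t"]))@np.array(c["R"])
    else:
        T=np.array(c["T_tool_cam"]); P=P@T[:3,:3].T+T[:3,3]
        W=P@q2R(s["ee_rot"]).T+np.array(s["eef_pos"])
    W[z==0]=np.nan
    return c["image"],W
E
python3 - <<'E'
from h import *
print(sense())
ims=[]
for n in("scene","side"):
    im,W=cloud(n); cv2.imwrite(f"pics/{n}0.png",im); np.save(f"{n}0.npy",W)
    c=capture(n); print(n,c["R"],c["t"],c["vertical_fov"])
E
```

```text
{'time_s': 0.0, 'joints': array([-1.52740773e+00,  3.13437805e-01,  1.49843589e+00,  1.79332203e-05,
        1.33101132e+00, -2.23380812e-01]), 'dq': array([-0.00119956,  0.00011426,  0.0001216 ,  0.00046709, -0.00032091,
        0.00106497]), 'tau': array([ 1.71507641e-04, -4.12271833e+01, -2.59743458e+01, -1.21250423e-04,
        4.12200388e-03,  7.57516290e-06]), 'eef_pos': array([ 138.39027352, -506.18831876,  249.74175413]), 'ee_rot': array([-6.42780858e-04,  9.91117518e-01,  1.32987396e-01,  6.67485325e-05]), 'force': array([ 0.88624471, -0.27646823,  1.6566401 ]), 'wrist_torque': array([ 0.01493003, -0.00709612,  0.02406414]), 'grip_force': 0.0, 'grip_width': 1.0010384058954007}
scene [[-0.7730989  -0.63402828 -0.01806168]
 [-0.4406967   0.55740534 -0.70362326]
 [ 0.45618472 -0.53601065 -0.71034363]] [451.43251221 352.49311137 965.38025746] 51.82003372383435
side [[ 0.88652866 -0.46265844  0.0037545 ]
 [-0.20407764 -0.39830288 -0.89426346]
 [ 0.41523397  0.79202398 -0.44752516]] [-515.48887601  221.55069763 1291.32116323] 43.46518976646224
```

View pics/scene0.png

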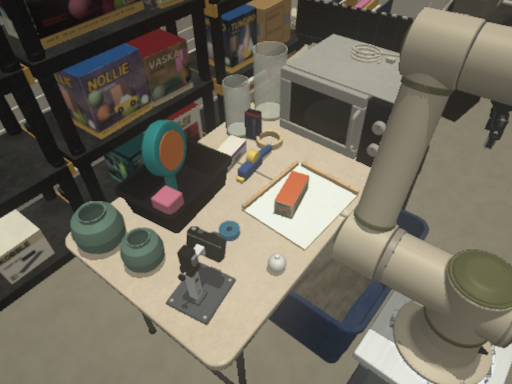

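View pics/side0.png

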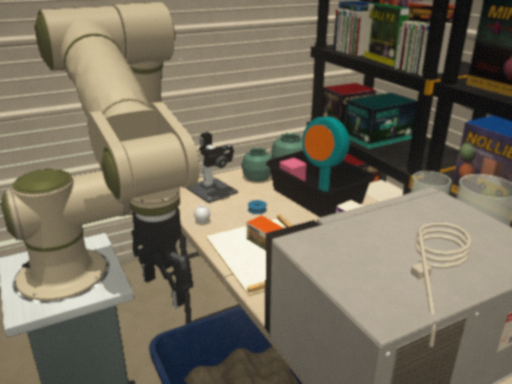

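The scene view shows the game at (292,193) on the board (corner of the fences at about (300,167)). The stand is at (195,285), with its button side towards the lower right, the spool at (229,230) and the bauble at (277,265). The side view shows the same layout, with the microwave to the right of the board.

Run:
```python
from h import *
W=np.load("scene0.npy"); im=cv2.imread("pics/scene0.png").astype(int); hsv=cv2.cvtColor(im.astype(np.uint8),cv2.COLOR_BGR2HSV)
v,u=np.mgrid[:384,:512]; z=W[...,2]
def roi(a,b,c,d): return (u>=a)&(u<b)&(v>=c)&(v<d)
def rect(m,n):
    p=W[m][:,:2].astype(np.float32); r=cv2.minAreaRect(p); print(n,len(p),r,"z",np.median(z[m]))
    return r
tb=roi(100,250,200,260)&(abs(z)<6); print("table z",np.median(z[tb]))
g=roi(265,320,160,225)
rect(g&(z>64)&(z<74),"game top")
b=roi(235,365,155,250)
white=b&(z>4)&(z<14)&(hsv[...,1]<50)&(hsv[...,2]>150)
rect(cv2.erode(white.astype(np.uint8),np.ones((2,2))).astype(bool),"board white")
fe=b&(z>19)&(z<30)&(~roi(270,312,170,220)); p=W[fe][:,:2]
rect(fe,"fences"); 
s=roi(160,245,225,325)
rect(s&(z>8)&(z<16),"base")
rect(s&(z>205)&(z<222),"head top")
for lo,hi in((120,150),(150,160),(160,170),(170,200),(184,194),(195,205)): 
    m=s&(z>lo)&(z<hi); 
    if m.sum()>3: rect(m,f"stand{lo}-{hi}")
rect(roi(262,292,250,280)&(z>10),"bauble"); rect(roi(215,245,218,243)&(z>17)&(z<27),"spool")
rect(roi(115,170,225,275)&(z>100)&(z<120),"jar")
# fence lines: RANSAC via two-class fit
np.save("fe.npy",p)
cv2.imwrite("pics/crop1.png",np.hstack([cv2.resize(im[215:330,150:250].astype(np.uint8),None,fx=4,fy=4,interpolation=2),cv2.resize(im[150:265,240:340].astype(np.uint8),None,fx=4,fy=4,interpolation=2)]))
```

```text
table z 0.858554422431546
game top 680 ((553.4868774414062, -151.588134765625), (64.21113586425781, 155.1634521484375), 14.233850479125977) z 69.81577833406007
board white 3218 ((521.4736328125, -165.24586486816406), (295.6054992675781, 236.56021118164062), 88.3197250366211) z 9.993375387442198
fences 605 ((548.8256225585938, -212.45269775390625), (456.55548095703125, 372.349609375), 41.424198150634766) z 24.919999630610764
base 1805 ((612.1004638671875, 231.06060791015625), (219.49044799804688, 339.67352294921875), 44.335453033447266) z 12.5990277103125
head top 174 ((542.262939453125, 293.3995361328125), (33.44023895263672, 30.005468368530273), 12.324814796447754) z 212.54199282663046
stand120-150 226 ((534.408203125, 274.39947509765625), (102.48477935791016, 104.64598846435547), 22.85092544555664) z 143.34175005834106
stand150-160 212 ((541.6137084960938, 255.333740234375), (120.87821197509766, 109.0358657836914), 52.10445022583008) z 155.77527231893373
stand160-170 200 ((557.2233276367188, 243.8079833984375), (126.2613525390625, 94.01866912841797), 78.47574615478516) z 164.2184970315292
stand170-200 696 ((549.76611328125, 252.65850830078125), (102.7823486328125, 113.98759460449219), 12.115031242370605) z 181.76533962804916
stand184-194 214 ((552.7178344726562, 259.37139892578125), (97.13539123535156, 101.35733795166016), 3.9396958351135254) z 185.95480053394456
stand195-205 70 ((533.0484619140625, 299.7174377441406), (43.06682586669922, 17.876117706298828), 48.4118766784668) z 201.12736720731692
bauble 279 ((433.9632568359375, 87.84517669677734), (46.20835876464844, 48.6569709777832), 87.44731903076172) z 43.40113526515387
spool 259 ((625.7883911132812, 71.13072967529297), (61.4238395690918, 61.96683120727539), 73.0137710571289) z 22.67217811052054
jar 165 ((746.1358032226562, 297.3653259277344), (64.91556549072266, 64.94702911376953), 17.788742065429688) z 107.85266347108353
```

View pics/crop1.png

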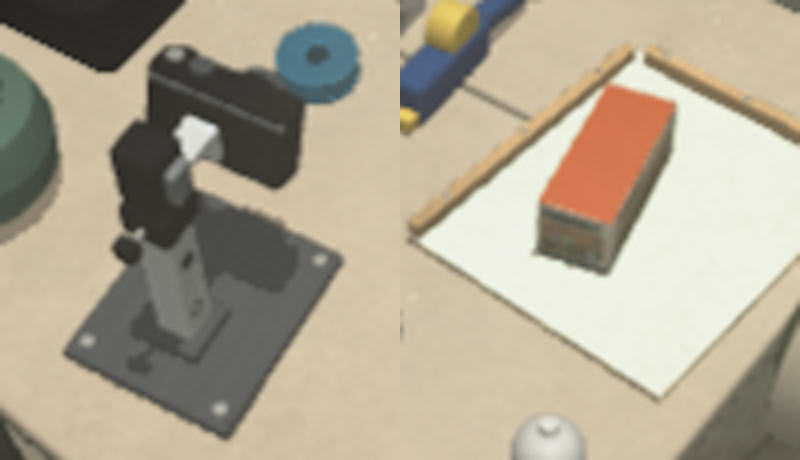

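The crop shows the grip head's top at about (145,140) in the left half, with the camera to its right and the thumbscrew to its left. In the right half, the inside corner of the fences is at about (640,55), and the game is short of it and skewed.

Run:
```python
from h import *
W=np.load("scene0.npy"); im=cv2.imread("pics/scene0.png"); hsv=cv2.cvtColor(im,cv2.COLOR_BGR2HSV)
v,u=np.mgrid[:384,:512]; z=W[...,2]
def line(m,n):
    p=W[m][:,:2].astype(np.float32); l=cv2.fitLine(p,cv2.DIST_HUBER,0,.01,.01).ravel()
    d=(p-l[2:])@[-l[1],l[0]]; t=(p-l[2:])@l[:2]
    print(n,len(p),"dir",np.degrees(np.arctan2(l[1],l[0])),"pt",l[2:],"width pct",np.percentile(d,[3,50,97]),"ext",t.min(),t.max(),np.median(z[m]))
    return l
f=(z>22)&(z<28)
b=(u>235)&(u<300)&(v>155)&(v<212)&f&(hsv[...,1]>60)
bx=W[...,0]; by=W[...,1]
A=line(f&(bx>625)&(bx<665)&(by>-290)&(by<-30),"back"); B=line(f&(by<-290)&(by>-340)&(bx>420)&(bx<630),"right")
# base corners: edges of base top
m=(z>9)&(z<16)&(bx>440)&(bx<640)&(by>170)&(by<370)&(u>150)&(u<250)
p=W[m][:,:2]; print("base",cv2.minAreaRect(p.astype(np.float32)),len(p))
# search yaw & extents
for a in range(8,18,1):
    r=np.radians(a); x=p@[np.cos(r),np.sin(r)]; y=p@[-np.sin(r),np.cos(r)]
    print(a,np.percentile(x,[1,99]),np.percentile(y,[1,99]))
c=(z>186)&(z<194)&(bx>480)&(bx<620)&(by<265)&(by>170); print("camtop",cv2.minAreaRect(W[c][:,:2].astype(np.float32)),c.sum())
print("gametop corners",cv2.boxPoints(cv2.minAreaRect(W[(z>66)&(z<73)&(bx>450)&(bx<650)&(by<-40)&(by>-260)&(hsv[...,1]>120)][:,:2].astype(np.float32))))
```

```text
back 200 dir 88.265015 pt [ 646.8517  -152.93904] width pct [-7.15363936e+00  5.13389707e-03  6.19038860e+00] ext -137.0964 122.56767 25.243558302812133
right 154 dir -2.4212613 pt [ 519.3088  -311.40744] width pct [-8.51939261  0.04317403  5.99617444] ext -98.38954 107.907906 25.409203117192234
base ((546.0368041992188, 272.216552734375), (129.62973022460938, 151.16610717773438), 10.863965034484863) 1726
8 [514.02226016 638.94669102] [120.03338405 267.47134185]
9 [518.01467121 642.94092788] [109.93615762 257.10688451]
10 [521.56801448 646.5540809 ] [ 99.63052467 246.64762313]
11 [524.76531241 650.24965836] [ 89.46405796 236.11677718]
12 [527.50350929 653.75086757] [ 79.52765097 225.62209881]
13 [529.83929045 656.98492344] [ 69.6874916  215.91356776]
14 [531.82790315 659.97443023] [ 59.20730938 206.00733424]
15 [533.55244665 662.99454441] [ 48.63612513 195.92088076]
16 [534.80703055 665.62646935] [ 37.94126611 185.85160564]
17 [536.20145901 668.28271779] [ 27.00257536 175.803218  ]
camtop ((556.5194091796875, 219.29534912109375), (89.61811065673828, 14.742804527282715), 8.42180347442627) 63
gametop corners [[ 507.28668   -85.230606]
 [ 542.4704   -228.70695 ]
 [ 600.7619   -214.41255 ]
 [ 565.5782    -70.9362  ]]
```

Run:
```python
import numpy as np
W=np.vstack([np.load("scene0.npy").reshape(-1,3),np.load("side0.npy").reshape(-1,3)])
W=W[np.isfinite(W[:,0])]
m=(W[:,2]>90)&(W[:,2]<450)&(W[:,0]>300)&(W[:,0]<800)&(W[:,1]>-600)&(W[:,1]<450)
H,xe,ye=np.histogram2d(W[m,0],W[m,1],bins=[np.arange(300,801,50),np.arange(-600,451,50)])
print(ye[:-1].astype(int))
for i,r in enumerate(H): print(int(xe[i]),r.astype(int))
```

```text
[-600 -550 -500 -450 -400 -350 -300 -250 -200 -150 -100  -50    0   50
  100  150  200  250  300  350  400]
300 [0 0 0 0 0 0 0 0 0 0 0 0 4 0 0 0 0 0 0 0 0]
350 [1380 1216 1000   18    0    0    0    0    0    0    0    0    0    0
    0    0    0    0    0    0    0]
400 [433 424 410 600   0   0   0   0   0   0   0   0   0   0   0   0   0   0
   0   0   0]
450 [510 471 516 578   0   0   0   0   0   0   0   0   0   0   0   0   0   0
   0   0   0]
500 [474 448 500 538   0   0   0   0   0   0   0   0   0   0   0 192 617 513
 338   0   0]
550 [450 411 812 166   0   0   0   0   0   0   0   0   0   0   0 110 490  86
  45   0   0]
600 [400 388 783 149   0   0   0   0   0   0   0   0   0   0   0   0  67   0
   0   0   0]
650 [291 365 718 145   0   0   0   0   0   0   0   0   0   0   0   0   0   1
   3   0   0]
700 [321 353 702 124   0   0   0   0   0   0   4  59 101 137 137 162  21 223
 233   0   0]
750 [359 326 583 254   0   0   0   0   0  84 161  75  30   4 232 231  81  86
 124   0   0]
```

{"op": "move_arm", "data": {
  "moves": [
    {"turn":[0,0,-0.119],"translation":[0,0,0],"hand":1},
    {"turn":[0,0,-0.119],"translation":[0,0,0],"hand":1},
    {"turn":[0,0,-0.119],"translation":[0,0,0],"hand":1},
    {"turn":[0,0,-0.119],"translation":[0,0,0],"hand":1},
    {"turn":[0,0,-0.119],"translation":[0,0,0],"hand":1},
    {"turn":[0,0,-0.119],"translation":[0,0,0],"hand":1},
    {"turn":[0,0,-0.119],"translation":[0,0,0],"hand":1},
    {"turn":[0,0,-0.119],"translation":[0,0,0],"hand":1},
    {"turn":[0,0,-0.119],"translation":[0,0,0],"hand":1},
    {"turn":[0,0,-0.119],"translation":[0,0,0],"hand":1}
  ]
}}

```text
time_s: 1.03
eef_pos: [138.4, -506.3, 250.1]
ee_rot: [-0.0, 0.744, 0.668, 0.0]
force: [-0.4, 0.7, 0.6]
grip_width: 1.001
grip_force: 0.0
```

{"op": "move_arm", "data": {
  "moves": [
    {"turn":[0,0,0],"translation":[34,6,0],"hand":1},
    {"turn":[0,0,0],"translation":[34,6,0],"hand":1},
    {"turn":[0,0,0],"translation":[34,6,0],"hand":1},
    {"turn":[0,0,0],"translation":[34,6,0],"hand":1},
    {"turn":[0,0,0],"translation":[34,6,0],"hand":1},
    {"turn":[0,0,0],"translation":[34,6,0],"hand":1},
    {"turn":[0,0,-0.116],"translation":[0,0,0],"hand":1},
    {"turn":[0,0,-0.116],"translation":[0,0,0],"hand":1},
    {"turn":[0,0,-0.117],"translation":[0,0,0],"hand":1}
  ]
}}

```text
time_s: 1.78
eef_pos: [197.6, -307.4, 250.5]
ee_rot: [0.0, 0.617, 0.787, -0.0]
force: [-0.4, 0.5, -0.4]
grip_width: 1.004
grip_force: 0.0
```

{"op": "move_arm", "data": {
  "moves": [
    {"turn":[0,0,0],"translation":[6.8,38.3,0],"hand":1},
    {"turn":[0,0,0],"translation":[6.8,38.3,0],"hand":1},
    {"turn":[0,0,0],"translation":[6.8,38.3,0],"hand":1},
    {"turn":[0,0,0],"translation":[6.8,38.3,0],"hand":1},
    {"turn":[0,0,0],"translation":[6.8,38.3,0],"hand":1},
    {"turn":[0,0,0],"translation":[6.8,38.3,0],"hand":1},
    {"turn":[0,0,0],"translation":[6.8,38.3,0],"hand":1},
    {"turn":[0,0,0],"translation":[6.8,38.3,0],"hand":1},
    {"turn":[0,0,0],"translation":[6.8,38.3,0],"hand":1},
    {"turn":[0,0,0],"translation":[6.8,38.3,0],"hand":1}
  ]
}}

```text
time_s: 2.62
eef_pos: [555.6, -151.2, 250.1]
ee_rot: [-0.0, 0.619, 0.785, -0.0]
force: [-0.2, -1.1, 1.6]
grip_width: 0.996
grip_force: 0.0
```

Run:
```python
from h import *
im,W=cloud("wrist"); cv2.imwrite("pics/wrist1.png",im); np.save("wrist1.npy",W); print(sense()["eef_pos"],sense()["ee_rot"])
z=W[...,2]; x=W[...,0]; y=W[...,1]
print("z hist",np.histogram(z[np.isfinite(z)],[-5,5,14,20,30,60,66,75,300]))
m=(z>62)&(z<76)&(abs(x-554)<90)&(abs(y+150)<110)
print("game",cv2.minAreaRect(W[m][:,:2].astype(np.float32)),np.median(z[m]))
for n,k in(("back",(z>20)&(z<30)&(x>625)&(x<665)&(y>-290)&(y<-30)),("right",(z>20)&(z<30)&(y<-290)&(y>-335)&(x>420)&(x<630))):
    p=W[k][:,:2].astype(np.float32)
    if len(p)>50:
        l=cv2.fitLine(p,cv2.DIST_HUBER,0,.01,.01).ravel(); d=(p-l[2:])@[-l[1],l[0]]
        print(n,len(p),l,np.degrees(np.arctan2(l[1],l[0])),np.percentile(d,[2,50,98]),np.median(z[k]))
```

```text
[ 559.70849944 -148.64203901  248.99921638] [-7.76304449e-05  6.18154035e-01  7.86056237e-01  1.08414411e-03]
z hist (array([49280, 39415,  1986,  6023,  9571,  1010, 10228, 17008]), array([ -5,   5,  14,  20,  30,  60,  66,  75, 300]))
game ((555.8165893554688, -150.81991577148438), (62.15983963012695, 149.76217651367188), 14.575444221496582) 69.8624256754105
back 2404 [ 3.1280853e-02  9.9951065e-01  6.4910431e+02 -1.4777742e+02] 88.20744 [-6.54645511e+00 -2.16293335e-03  5.02389174e+00] 25.809661727384565
right 1229 [ 9.9950796e-01 -3.1365328e-02  5.5121271e+02 -3.1192438e+02] -1.7973956 [-7.42392952  0.01240587  4.47775646] 25.496320514612535
```

View pics/wrist1.png

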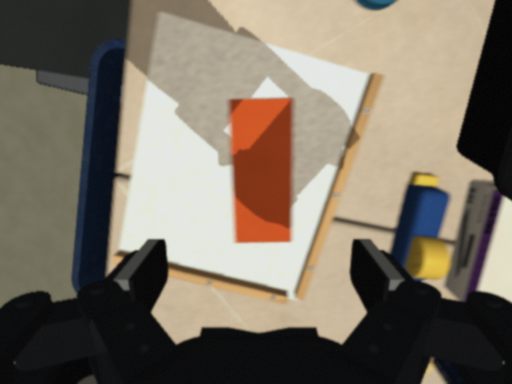

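The wrist view shows the game as the red rectangle from (232,98) to (291,242). The back fence runs from (375,75) to (300,298), and the right fence runs from (120,255) to (300,298). The arm was still settling, so I'll take one still reading.

{"op": "move_arm", "data": {
  "moves": [
    {"turn":[0,0,-0.01],"translation":[0,0,20],"hand":1},
    {"turn":[0,0,0],"translation":[0,0,20],"hand":1},
    {"turn":[0,0,0],"translation":[0,0,0],"hand":1},
    {"turn":[0,0,0],"translation":[0,0,0],"hand":1},
    {"turn":[0,0,0],"translation":[0,0,0],"hand":1}
  ]
}}

```text
time_s: 3.08
eef_pos: [554.3, -152.9, 211.6]
ee_rot: [0.001, 0.616, 0.788, 0.0]
force: [0.1, -0.4, 0.0]
grip_width: 1.0
grip_force: 0.0
```

```bash
cat > meas.py <<'E'
from h import *
def meas(cx,cy):
    im,W=cloud("wrist"); s=sense(); print(np.round(s["eef_pos"],1),np.round(s["ee_rot"],4),s["time_s"])
    z=W[...,2]; x=W[...,0]; y=W[...,1]
    m=(z>64)&(z<75)&(abs(x-cx)<100)&(abs(y-cy)<110)&((im[...,2].astype(int)-im[...,0])>40)
    r=cv2.minAreaRect(W[m][:,:2].astype(np.float32)); print("game",r,np.median(z[m]))
    for n,k in(("back",(z>22)&(z<29)&(x>625)&(x<665)&(y>-290)&(y<-30)),("right",(z>22)&(z<29)&(y<-290)&(y>-335)&(x>420)&(x<620))):
        p=W[k][:,:2].astype(np.float32)
        if len(p)>50:
            l=cv2.fitLine(p,cv2.DIST_HUBER,0,.01,.01).ravel(); d=(p-l[2:])@[-l[1],l[0]]
            print(n,len(p),l,np.degrees(np.arctan2(l[1],l[0])),np.percentile(d,[2,50,98]),np.median(z[k]))
            print("  signed dist of game corners from centre line",np.round((cv2.boxPoints(r)-l[2:])@[-l[1],l[0]],1))
    return im,W
E
python3 -c "
from meas import *
meas(555,-150)"
```

```text
[ 554.3 -152.9  211.8] [1.100e-03 6.156e-01 7.881e-01 2.000e-04] 3.1333
game ((555.8410034179688, -150.7516326904297), (62.068443298339844, 149.59730529785156), 14.582545280456543) 69.8783871231947
back 2874 [ 3.1917829e-02  9.9949050e-01  6.4937592e+02 -1.4664716e+02] 88.17093 [-6.30936718  0.01174851  5.20752182] 25.866540569050088
  signed dist of game corners from centre line [144.3 102.   42.5  84.7]
right 1236 [ 9.9958485e-01 -2.8812138e-02  5.4902673e+02 -3.1233112e+02] -1.6510423 [-6.97827549e+00  2.54578888e-03  4.87271214e+00] 25.632425432427894
  signed dist of game corners from centre line [224.8  81.2  98.6 242.2]
```

{"op": "move_arm", "data": {
  "grip_force": 25,
  "moves": [
    {"turn":[0,0,-0.01],"translation":[1.7,2,30],"hand":1},
    {"turn":[0,0,0],"translation":[0,0,35],"hand":1},
    {"turn":[0,0,0],"translation":[0,0,35],"hand":1},
    {"turn":[0,0,0],"translation":[0,0,34],"hand":1},
    {"turn":[0,0,0],"translation":[0,0,30],"hand":1},
    {"turn":[0,0,0],"translation":[0,0,0],"hand":1},
    {"turn":[0,0,0],"translation":[0,0,0],"hand":0.6},
    {"turn":[0,0,0],"translation":[0,0,0],"hand":0.6},
    {"turn":[0,0,0],"translation":[0,0,0],"hand":0.6},
    {"turn":[0,0,0],"translation":[0,0,0],"hand":0.6}
  ]
}}

```text
time_s: 3.97
eef_pos: [556.9, -151.1, 49.1]
ee_rot: [0.002, 0.611, 0.791, 0.0]
force: [-0.2, -0.7, 7.4]
grip_width: 0.721
grip_force: 31.2
```

{"op": "move_arm", "data": {
  "moves": [
    {"turn":[0,0,0.05],"translation":[0,0,-0.7],"hand":0.6},
    {"turn":[0,0,0.08],"translation":[0,0,0],"hand":0.6},
    {"turn":[0,0,0.08],"translation":[0,0,0],"hand":0.6},
    {"turn":[0,0,0.079],"translation":[0,0,0],"hand":0.6},
    {"turn":[0,0,0],"translation":[-12,8,0],"hand":0.6},
    {"turn":[0,0,0],"translation":[-14,9,0],"hand":0.6},
    {"turn":[0,0,0],"translation":[-14,10,0],"hand":0.6},
    {"turn":[0,0,0],"translation":[-14,10,0],"hand":0.6},
    {"turn":[0,0,0],"translation":[-12,8,0],"hand":0.6},
    {"turn":[0,0,0],"translation":[-8,5,0],"hand":0.6}
  ]
}}

```text
time_s: 4.8
eef_pos: [604.1, -227.2, 49.1]
ee_rot: [0.001, 0.719, 0.695, 0.001]
force: [-0.8, 4.3, 4.4]
grip_width: 0.723
grip_force: 30.9
```

{"op": "move_arm", "data": {
  "moves": [
    {"turn":[0,0,0],"translation":[-1,0,0],"hand":0.6},
    {"turn":[0,0,0],"translation":[0,0,0],"hand":0.6}
  ]
}}

```text
time_s: 4.97
eef_pos: [604.2, -228.3, 49.1]
ee_rot: [0.003, 0.719, 0.695, 0.001]
force: [2.9, -3.5, 5.3]
grip_width: 0.723
grip_force: 31.0
```

```bash
python3 -c "
from meas import *
im,W=meas(605,-225); cv2.imwrite('pics/wrist2.png',im); print(sense()['force'],sense()['wrist_torque'])"
```

```text
[ 604.  -228.    49.1] [2.70e-03 7.19e-01 6.95e-01 4.00e-04] 5.0167
game ((605.1504516601562, -201.86940002441406), (98.00971221923828, 63.50893020629883), 88.17811584472656) 69.86367626917087
back 4027 [ 1.2685988e-02 -9.9991953e-01  6.5095197e+02 -1.6270573e+02] -89.273125 [-6.17836971e+00  1.92892551e-03  5.19784008e+00] 25.835274383768414
  signed dist of game corners from centre line [-80.2 -16.8 -12.4 -75.8]
right 834 [ 9.7225982e-01  2.3390347e-01  5.1415405e+02 -3.1083365e+02] 13.526995 [-7.10386588 -0.03570223  5.71439187] 25.506072582919543
  signed dist of game corners from centre line [ 45.8  29.  123.5 140.3]
[ 3.25484695 -3.24681668  5.97995816] [-0.48584907 -0.24942344  0.04011867]
```

View pics/wrist2.png

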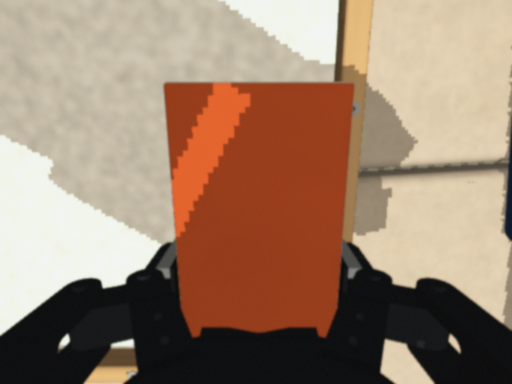

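The game sits between the fingers, its long side parallel to the back fence at column ~350 with a gap of about 5 mm. I'll close the gap in small steps and watch the force.

{"op": "move_arm", "data": {
  "moves": [
    {"turn":[0,0,0],"translation":[0,1.5,0],"hand":0.6},
    {"turn":[0,0,0],"translation":[0,1.5,0],"hand":0.6},
    {"turn":[0,0,0],"translation":[0,1,0],"hand":0.6},
    {"turn":[0,0,0],"translation":[0,1,0],"hand":0.6},
    {"turn":[0,0,0],"translation":[0,0,0],"hand":0.6}
  ]
}}

```text
time_s: 5.43
eef_pos: [607.7, -227.4, 49.1]
ee_rot: [0.001, 0.719, 0.695, -0.001]
force: [-5.9, -1.9, 11.0]
grip_width: 0.725
grip_force: 31.6
```

{"op": "move_arm", "data": {
  "moves": [
    {"turn":[0,0,0],"translation":[-1,0.5,0],"hand":0.6},
    {"turn":[0,0,0],"translation":[-1,0.5,0],"hand":0.6},
    {"turn":[0,0,0],"translation":[-1,0,0],"hand":0.6},
    {"turn":[0,0,0],"translation":[-1,0,0],"hand":0.6},
    {"turn":[0,0,0],"translation":[0,0,0],"hand":0.6}
  ]
}}

```text
time_s: 5.85
eef_pos: [609.3, -230.2, 49.1]
ee_rot: [0.001, 0.719, 0.695, 0.001]
force: [-0.9, 5.2, 8.0]
grip_width: 0.725
grip_force: 31.3
```

{"op": "move_arm", "data": {
  "moves": [
    {"turn":[0,0,0],"translation":[-1,0,0],"hand":0.6},
    {"turn":[0,0,0],"translation":[-1,0,0],"hand":0.6},
    {"turn":[0,0,0],"translation":[-1,0,0],"hand":0.6},
    {"turn":[0,0,0],"translation":[0,0,0],"hand":0.6}
  ]
}}

```text
time_s: 6.18
eef_pos: [609.4, -233.1, 49.1]
ee_rot: [0.001, 0.719, 0.695, 0.001]
force: [0.3, 4.7, 9.3]
grip_width: 0.722
grip_force: 31.3
```

{"op": "move_arm", "data": {
  "moves": [
    {"turn":[0,0,0],"translation":[0,1,0],"hand":0.6},
    {"turn":[0,0,0],"translation":[0,1,0],"hand":0.6},
    {"turn":[0,0,0],"translation":[0,0,0],"hand":0.6}
  ]
}}

```text
time_s: 6.43
eef_pos: [610.6, -233.6, 49.1]
ee_rot: [0.0, 0.719, 0.695, -0.0]
force: [-6.4, 4.1, 11.4]
grip_width: 0.726
grip_force: 31.6
```

{"op": "move_arm", "data": {
  "moves": [
    {"turn":[0,0,0],"translation":[0,1,0],"hand":0.6},
    {"turn":[0,0,0],"translation":[0,1,0],"hand":0.6},
    {"turn":[0,0,0],"translation":[0,0,0],"hand":0.6}
  ]
}}

```text
time_s: 6.68
eef_pos: [611.0, -233.7, 49.2]
ee_rot: [-0.002, 0.718, 0.696, -0.002]
force: [-16.7, 3.3, 17.7]
grip_width: 0.725
grip_force: 32.4
```

{"op": "move_arm", "data": {
  "moves": [
    {"turn":[0,0,0],"translation":[-1,0,0],"hand":0.6},
    {"turn":[0,0,0],"translation":[-1,0,0],"hand":0.6},
    {"turn":[0,0,0],"translation":[0,0,0],"hand":0.6}
  ]
}}

```text
time_s: 6.93
eef_pos: [610.9, -233.8, 49.2]
ee_rot: [-0.003, 0.719, 0.695, -0.0]
force: [-17.8, 13.3, 20.0]
grip_width: 0.724
grip_force: 32.8
```

{"op": "move_arm", "data": {
  "moves": [
    {"turn":[0,0,0],"translation":[0,0,0],"hand":1},
    {"turn":[0,0,0],"translation":[0,0,0],"hand":1},
    {"turn":[0,0,0],"translation":[0,0,0],"hand":1},
    {"turn":[0,0,0],"translation":[0,-2,0],"hand":1},
    {"turn":[0,0,0],"translation":[0,0,-20],"hand":1},
    {"turn":[0,0,0],"translation":[0,0,-40],"hand":1},
    {"turn":[0,0,0],"translation":[5,-10,-40],"hand":1},
    {"turn":[0,0,0],"translation":[20,-30,-20],"hand":1},
    {"turn":[0,0,0],"translation":[20,-30,0],"hand":1},
    {"turn":[0,0,0],"translation":[0,0,0],"hand":1}
  ]
}}

```text
time_s: 7.77
eef_pos: [537.3, -185.0, 166.6]
ee_rot: [-0.003, 0.719, 0.695, -0.001]
force: [-0.5, 1.0, 0.4]
grip_width: 1.003
grip_force: 0.0
```

{"op": "move_arm", "data": {
  "moves": [
    {"turn":[0,0,0],"translation":[30,0,-20],"hand":1},
    {"turn":[0,0,0],"translation":[30,0,-20],"hand":1},
    {"turn":[0,0,0],"translation":[0,0,0],"hand":1},
    {"turn":[0,0,0],"translation":[0,0,0],"hand":1},
    {"turn":[0,0,0],"translation":[0,0,0],"hand":1}
  ]
}}

```text
time_s: 8.18
eef_pos: [544.0, -129.4, 206.3]
ee_rot: [-0.0, 0.719, 0.695, -0.0]
force: [-0.7, 0.4, -0.1]
grip_width: 1.0
grip_force: 0.0
```

```bash
python3 -c "
from meas import *
im,W=meas(605,-235); cv2.imwrite('pics/wrist3.png',im); np.save('w3.npy',W)"
```

```text
[ 543.9 -129.7  206. ] [-7.000e-04  7.193e-01  6.947e-01 -4.000e-04] 8.2333
game ((610.326171875, -227.58538818359375), (139.6121063232422, 62.285213470458984), 88.27465057373047) 69.79971717834887
back 1823 [ 3.0862750e-02  9.9952364e-01  6.5095044e+02 -9.3800041e+01] 88.23141 [-6.28175171e+00 -4.08029556e-03  5.54330980e+00] 25.808354370458147
  signed dist of game corners from centre line [67.6  5.3  5.4 67.7]
right 1009 [ 9.9977499e-01 -2.1212049e-02  5.0054752e+02 -3.0878174e+02] -1.215452 [-8.03475857 -0.0109967   3.72302237] 25.39564656304688
  signed dist of game corners from centre line [ 14.   13.4 153.  153.6]
```

View pics/wrist3.png

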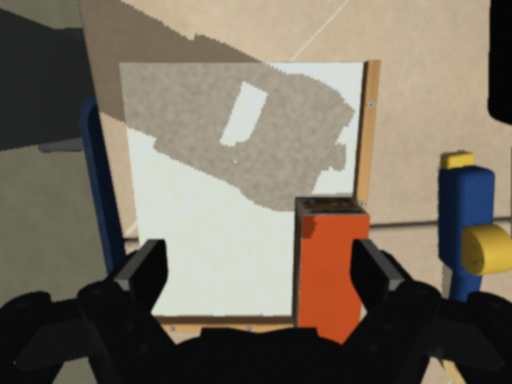

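The wrist view shows the game's left end at row ~200 and its long side flush against the back fence (column ~365). The gripper hides the right end. I'll make a light confirming push on the left end with closed fingers.

{"op": "move_arm", "data": {
  "moves": [
    {"turn":[0,0,0],"translation":[0.5,15,0],"hand":0},
    {"turn":[0,0,0],"translation":[0.5,15,0],"hand":0},
    {"turn":[0,0,0],"translation":[0.5,15,0],"hand":0},
    {"turn":[0,0,0],"translation":[0.5,15,30],"hand":0},
    {"turn":[0,0,0],"translation":[0,0,35],"hand":0},
    {"turn":[0,0,0],"translation":[0,0,35],"hand":0},
    {"turn":[0,0,0],"translation":[0,0,35],"hand":0},
    {"turn":[0,0,0],"translation":[0,0,25],"hand":0},
    {"turn":[0,0,0],"translation":[0,0,0],"hand":0},
    {"turn":[0,0,0],"translation":[0,0,0],"hand":0}
  ]
}}

```text
time_s: 9.07
eef_pos: [603.7, -129.7, 45.9]
ee_rot: [-0.001, 0.719, 0.695, -0.001]
force: [1.5, -0.1, 0.3]
grip_width: -0.002
grip_force: 0.0
```

{"op": "move_arm", "data": {
  "moves": [
    {"turn":[0,0,0],"translation":[-4,0,0],"hand":0},
    {"turn":[0,0,0],"translation":[-4,0,0],"hand":0},
    {"turn":[0,0,0],"translation":[-3,0,0],"hand":0},
    {"turn":[0,0,0],"translation":[-2,0,0],"hand":0},
    {"turn":[0,0,0],"translation":[-2,0,0],"hand":0},
    {"turn":[0,0,0],"translation":[0,0,0],"hand":0}
  ]
}}

```text
time_s: 9.57
eef_pos: [603.9, -144.5, 47.4]
ee_rot: [0.0, 0.719, 0.695, 0.0]
force: [-0.3, -0.3, -0.0]
grip_width: 0.001
grip_force: 0.0
```

{"op": "move_arm", "data": {
  "moves": [
    {"turn":[0,0,0],"translation":[-1,0,2],"hand":0},
    {"turn":[0,0,0],"translation":[-1,0,0],"hand":0},
    {"turn":[0,0,0],"translation":[-1,0,0],"hand":0},
    {"turn":[0,0,0],"translation":[-1,0,0],"hand":0},
    {"turn":[0,0,0],"translation":[0,0,0],"hand":0}
  ]
}}

```text
time_s: 9.98
eef_pos: [603.7, -146.7, 44.9]
ee_rot: [-0.001, 0.719, 0.695, 0.001]
force: [0.5, 8.2, 1.1]
grip_width: -0.002
grip_force: 0.0
```

{"op": "move_arm", "data": {
  "moves": [
    {"turn":[0,0,0],"translation":[-1,0,0],"hand":0},
    {"turn":[0,0,0],"translation":[-0.5,0,0],"hand":0},
    {"turn":[0,0,0],"translation":[0,0,0],"hand":0}
  ]
}}

```text
time_s: 10.23
eef_pos: [603.7, -146.9, 45.0]
ee_rot: [-0.002, 0.719, 0.695, 0.001]
force: [1.7, 15.3, 3.3]
grip_width: -0.001
grip_force: 0.0
```

{"op": "move_arm", "data": {
  "moves": [
    {"turn":[0,0,0],"translation":[6,0,0],"hand":0},
    {"turn":[0,0,0],"translation":[6,0,-20],"hand":0},
    {"turn":[0,0,0],"translation":[0,0,-36],"hand":0.5},
    {"turn":[0,0,0],"translation":[0,0,-36],"hand":0.8},
    {"turn":[0,0,0],"translation":[0,0,-36],"hand":1},
    {"turn":[0,0,0],"translation":[0,0,-36],"hand":1},
    {"turn":[0,0,0],"translation":[0,0,-36],"hand":1},
    {"turn":[0,0,-0.11],"translation":[0,0,-36],"hand":1},
    {"turn":[0,0,-0.11],"translation":[0,0,0],"hand":1}
  ]
}}

```text
time_s: 10.98
eef_pos: [605.4, -138.2, 289.1]
ee_rot: [0.006, 0.636, 0.771, 0.002]
force: [-0.0, 0.0, 1.1]
grip_width: 0.974
grip_force: 0.0
```

{"op": "move_arm", "data": {
  "moves": [
    {"turn":[0,0,0],"translation":[25,1.5,0],"hand":1},
    {"turn":[0,0,0],"translation":[33,2,0],"hand":1},
    {"turn":[0,0,0],"translation":[33,2,0],"hand":1},
    {"turn":[0,0,0],"translation":[33,2,0],"hand":1},
    {"turn":[0,0,0],"translation":[33,2,0],"hand":1},
    {"turn":[0,0,0],"translation":[33,2,0],"hand":1},
    {"turn":[0,0,0],"translation":[33,2,0],"hand":1},
    {"turn":[0,0,0],"translation":[33,2,0],"hand":1},
    {"turn":[0,0,0],"translation":[33,2,0],"hand":1},
    {"turn":[0,0,0],"translation":[33,2,0],"hand":1}
  ]
}}

```text
time_s: 11.82
eef_pos: [563.2, 184.0, 281.1]
ee_rot: [0.0, 0.638, 0.77, -0.0]
force: [-0.1, -1.1, 0.1]
grip_width: 0.999
grip_force: 0.0
```

{"op": "move_arm", "data": {
  "moves": [
    {"turn":[0,0,0],"translation":[0,0,0],"hand":1},
    {"turn":[0,0,0],"translation":[0,0,0],"hand":1},
    {"turn":[0,0,0],"translation":[0,0,0],"hand":1},
    {"turn":[0,0,0],"translation":[0,0,0],"hand":1}
  ]
}}

```text
time_s: 12.15
eef_pos: [563.9, 181.5, 281.0]
ee_rot: [0.0, 0.639, 0.769, -0.0]
force: [-0.3, 0.1, 0.3]
grip_width: 1.001
grip_force: 0.0
```

Run:
```python
from h import *
im,W=cloud("wrist"); cv2.imwrite("pics/wrist4.png",im); s=sense(); print(np.round(s["eef_pos"],1),np.round(s["ee_rot"],4),s["time_s"])
z=W[...,2];x=W[...,0];y=W[...,1]
def rect(m,n):
    if m.sum()>5: print(n,m.sum(),cv2.minAreaRect(W[m][:,:2].astype(np.float32)),np.median(z[m]))
near=(abs(x-541)<60)&(abs(y-293)<60)
rect(near&(z>208)&(z<220),"head top")
rect(near&(z>190)&(z<207),"head side/button")
rect((abs(x-546)<110)&(abs(y-272)<130)&(z>9)&(z<16),"base")
rect((z>180)&(z<194)&(y<265)&(y>160)&(abs(x-555)<80),"camtop")
# scene cam check of game
im2,W=cloud("scene"); z=W[...,2]; hsv=cv2.cvtColor(im2,cv2.COLOR_BGR2HSV); x=W[...,0];y=W[...,1]
rect((z>66)&(z<73)&(x>450)&(x<680)&(y<-40)&(y>-330)&(hsv[...,1]>120),"game scene")
rect((z>10)&(z<70)&(abs(x-435)<50)&(abs(y-88)<50),"bauble"); rect((z>17)&(z<27)&(abs(x-626)<50)&(abs(y-71)<50),"spool")
```

```text
[563.9 181.4 281. ] [ 1.000e-04  6.390e-01  7.692e-01 -1.000e-04] 12.2
head top 3016 ((544.6043701171875, 291.7449645996094), (33.8769645690918, 27.0305233001709), 10.059406280517578) 213.52550411590863
head side/button 685 ((541.2586669921875, 290.4020690917969), (43.04549026489258, 25.99443244934082), 10.312085151672363) 202.2088075793294
base 5540 ((544.5231323242188, 293.403076171875), (129.91253662109375, 105.77470397949219), 11.181242942810059) 12.9087241213131
camtop 4635 ((559.9132080078125, 217.4033203125), (102.94186401367188, 26.644577026367188), 10.685076713562012) 184.42477770012206
game scene 297 ((609.0755004882812, -209.82749938964844), (98.64259338378906, 59.11122131347656), 87.12285614013672) 69.88573535981105
bauble 278 ((434.18731689453125, 87.82164764404297), (47.43353271484375, 48.27789306640625), 88.52181243896484) 43.973756793659376
spool 252 ((626.9853515625, 71.71598052978516), (61.01765441894531, 64.35771179199219), 41.45907211303711) 22.672115104492757
```

View pics/wrist4.png

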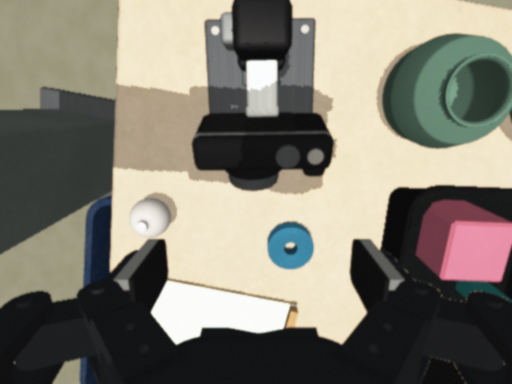

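The wrist view shows the grip head at the top (around (262,28)) with its button on the left at (228,30). The camera is at (262,143). The spool (290,245) and bauble (150,215) are untouched.

{"op": "move_arm", "data": {
  "grip_force": 25,
  "moves": [
    {"turn":[0,0,0],"translation":[25,0,0],"hand":1},
    {"turn":[0,0,0],"translation":[32,0,0],"hand":1},
    {"turn":[0,0,0],"translation":[32,0,0],"hand":1},
    {"turn":[0,0,0],"translation":[24.5,0,0],"hand":1},
    {"turn":[0,0,0],"translation":[0,0,0],"hand":1},
    {"turn":[0,0,0],"translation":[0,0,0],"hand":1},
    {"turn":[0,0,0],"translation":[0,0,0],"hand":1},
    {"turn":[0,0,0],"translation":[0,0,0],"hand":1}
  ]
}}

```text
time_s: 12.92
eef_pos: [543.1, 292.8, 281.0]
ee_rot: [0.0, 0.639, 0.769, -0.0]
force: [-0.0, 0.1, 0.3]
grip_width: 1.002
grip_force: 0.0
```

{"op": "move_arm", "data": {
  "moves": [
    {"turn":[0,0,0],"translation":[0,0,25],"hand":1},
    {"turn":[0,0,0],"translation":[0,0,25],"hand":1},
    {"turn":[0,0,0],"translation":[0,0,25],"hand":1},
    {"turn":[0,0,0],"translation":[0,0,19],"hand":1},
    {"turn":[0,0,0],"translation":[0,0,0],"hand":1},
    {"turn":[0,0,0],"translation":[0,0,0],"hand":0.6},
    {"turn":[0,0,0],"translation":[0,0,0],"hand":0.3},
    {"turn":[0,0,0],"translation":[0,0,0],"hand":0.2},
    {"turn":[0,0,0],"translation":[0,0,0],"hand":0.2},
    {"turn":[0,0,0],"translation":[0,0,0],"hand":0.2}
  ]
}}

```text
time_s: 13.75
eef_pos: [543.8, 294.2, 188.8]
ee_rot: [0.001, 0.638, 0.77, 0.002]
force: [7.7, 2.4, 4.7]
grip_width: 0.411
grip_force: 27.8
```

{"op": "move_arm", "data": {
  "moves": [
    {"turn":[0,0,0],"translation":[0,0,0],"hand":0.2},
    {"turn":[0,0,0],"translation":[0,0,0],"hand":0.2},
    {"turn":[0,0,0],"translation":[0,0,0],"hand":0.2}
  ]
}}

```text
time_s: 14.0
eef_pos: [543.8, 294.2, 188.8]
ee_rot: [0.001, 0.638, 0.77, 0.002]
force: [5.0, 0.2, 5.2]
grip_width: 0.409
grip_force: 27.3
```

{"op": "move_arm", "data": {
  "moves": [
    {"turn":[0,0,0],"translation":[0,0,-2],"hand":0.2},
    {"turn":[0,0,0],"translation":[0,0,-4],"hand":0.2},
    {"turn":[0,0,0],"translation":[0,0,-5],"hand":0.2},
    {"turn":[0,0,0],"translation":[0,0,-5],"hand":0.2},
    {"turn":[0,0,0],"translation":[0,0,-5],"hand":0.2},
    {"turn":[0,0,0],"translation":[0,0,-4],"hand":0.2}
  ]
}}

```text
time_s: 14.5
eef_pos: [544.1, 294.2, 212.7]
ee_rot: [0.001, 0.638, 0.77, 0.002]
force: [11.2, 3.2, -4.5]
grip_width: 0.408
grip_force: 25.9
```

{"op": "move_arm", "data": {
  "moves": [
    {"turn":[0,0,0],"translation":[0,0.5,-7],"hand":0.2},
    {"turn":[0,0,0],"translation":[0,0.5,-8],"hand":0.2},
    {"turn":[0,0,0],"translation":[0,0.3,-8],"hand":0.2},
    {"turn":[0,0,0],"translation":[0,0,-8],"hand":0.2},
    {"turn":[0,0,0],"translation":[0,0,-8],"hand":0.2},
    {"turn":[0,0,0],"translation":[0,0,-8],"hand":0.2},
    {"turn":[0,0,0],"translation":[0,0,-8],"hand":0.2},
    {"turn":[0,0,0],"translation":[0,0,-8],"hand":0.2},
    {"turn":[0,0,0],"translation":[0,0,-7],"hand":0.2},
    {"turn":[0,0,0],"translation":[0,0,-5],"hand":0.2}
  ]
}}

```text
time_s: 15.33
eef_pos: [544.2, 294.3, 287.6]
ee_rot: [0.0, 0.638, 0.77, 0.0]
force: [5.4, 1.3, -4.8]
grip_width: 0.401
grip_force: 26.4
```

{"op": "move_arm", "data": {
  "moves": [
    {"turn":[0,0,0],"translation":[0,0,-3],"hand":0.2},
    {"turn":[0,0,0],"translation":[0,0,-2],"hand":0.2},
    {"turn":[0,0,0],"translation":[0,0,-1],"hand":0.2},
    {"turn":[0,0,0],"translation":[0,0,0],"hand":0.2},
    {"turn":[0,0,0],"translation":[0,0,0],"hand":0.2}
  ]
}}

```text
time_s: 15.75
eef_pos: [544.2, 294.3, 293.1]
ee_rot: [0.0, 0.638, 0.77, 0.0]
force: [5.5, 0.8, -2.3]
grip_width: 0.398
grip_force: 26.3
```

{"op": "move_arm", "data": {
  "moves": [
    {"turn":[0,0,0],"translation":[0,0,-2],"hand":0.2},
    {"turn":[0,0,0],"translation":[0,0,-1],"hand":0.2},
    {"turn":[0,0,0],"translation":[0,0,-1],"hand":0.2},
    {"turn":[0,0,0],"translation":[0,0,-1],"hand":0.2},
    {"turn":[0,0,0],"translation":[0,0,0],"hand":0.2}
  ]
}}

```text
time_s: 16.17
eef_pos: [544.2, 294.3, 298.1]
ee_rot: [0.0, 0.638, 0.77, 0.0]
force: [5.9, 1.8, -2.4]
grip_width: 0.405
grip_force: 26.3
```

{"op": "move_arm", "data": {
  "moves": [
    {"turn":[0,0,0],"translation":[0,0,-1],"hand":0.2},
    {"turn":[0,0,0],"translation":[0,0,-1],"hand":0.2},
    {"turn":[0,0,0],"translation":[0,0,0],"hand":0.2}
  ]
}}

```text
time_s: 16.42
eef_pos: [544.3, 294.3, 299.0]
ee_rot: [-0.0, 0.638, 0.77, -0.0]
force: [8.0, 1.6, -7.8]
grip_width: 0.398
grip_force: 26.6
```

{"op": "move_arm", "data": {
  "moves": [
    {"turn":[0,0,0],"translation":[0,0,-1],"hand":0.2},
    {"turn":[0,0,0],"translation":[0,0,0],"hand":0.2},
    {"turn":[0,0,0],"translation":[0,0,0],"hand":0.2}
  ]
}}

```text
time_s: 16.67
eef_pos: [544.2, 294.3, 299.1]
ee_rot: [-0.0, 0.638, 0.77, -0.001]
force: [7.4, 2.6, -13.9]
grip_width: 0.399
grip_force: 26.5
```

Run:
```python
from h import *
im,W=cloud("scene"); cv2.imwrite("pics/end.png",im)
z=W[...,2];x=W[...,0];y=W[...,1]; hsv=cv2.cvtColor(im,cv2.COLOR_BGR2HSV)
m=(y<262)&(y>160)&(abs(x-557)<65)&(z>200)
print("camera top z (was ~188)",np.percentile(z[m&(z<320)],[50,90,97]),sense()["force"],sense()["grip_width"])
W0=np.load("scene0.npy"); m0=(W0[...,1]<262)&(W0[...,1]>160)&(abs(W0[...,0]-557)<65)&(W0[...,2]>100)
print(np.percentile(W0[m0][:,2],[50,90,97]))
def rect(m,n):
    if m.sum()>5: print(n,m.sum(),cv2.minAreaRect(W[m][:,:2].astype(np.float32)),np.median(z[m]))
rect((z>66)&(z<73)&(x>450)&(x<680)&(y<-40)&(y>-330)&(hsv[...,1]>120),"game")
a=cv2.resize(im[140:260,230:370],(467,400),interpolation=2);b=cv2.resize(im[150:330,110:260],(333,400),interpolation=2)
cv2.imwrite("pics/end.png",np.hstack([a,b]))
```

```text
camera top z (was ~188) [278.6820357  294.99687261 296.7034448 ] [  8.03054102   2.50919161 -13.12474041] 0.396840545193652
[173.12136526 185.12219016 186.95350019]
```

View pics/end.png

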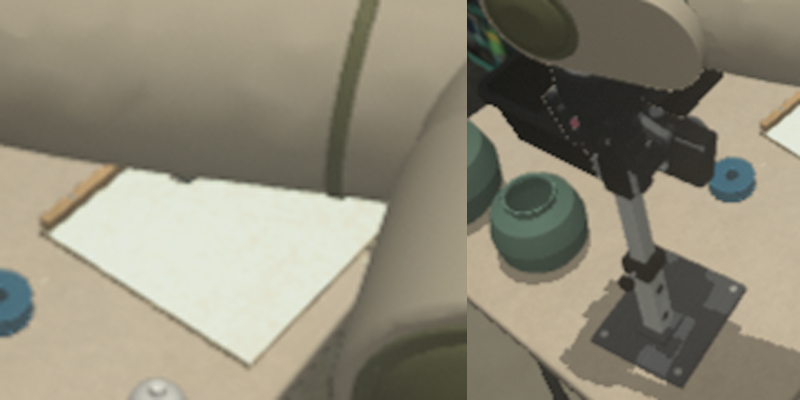

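The picture shows the mast extended with the camera lifted 110 mm (head at about (640,150) in the right half). The arm is pressing against the top stop and the spool is untouched. The arm hides the game here, but the earlier 15 N push confirmed it was flush. I'll hand the job in.

```bash
python3 -c "
from rig import finish_job
print(finish_job())"
```

```text
the job is handed in; nothing more can be done
None
```

The job is handed in at about 17 s of the 51 s allowed: the game is pushed flush into the fence corner, and the arm is holding the camera mast at its top stop (raised 110 mm) with the button squeezed in. The game's right end was hidden from the cameras, so I judged that side flush because the game did not move under a 15 N push.

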